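Shift the gearbox to the far right slot of its H-gate

ROBOT

A 7-joint arm with a two-finger parallel gripper is mounted at the origin on a cart in front of the work surface, level with it; the furniture and walls round the work are solid. World frame = base frame: x ahead of the robot, y to its left, z up, the work surface at z = 0. Lengths are in m, angles in rad, forces in N, time in s.
With the tool pointing down it reaches from about 0.4 to 0.85 m from the base axis. Payload 4.5 kg.
Tool frame: the origin (TCP) lies midway between the tips of the shut fingers; the grasp point (between the pads) lies 19 mm behind it (r.tcp_to_grasp is the distance from the TCP to the grasp point, in m); z points along the fingers, y is the line along which they close (so a half turn about z gives the same grasp; the last joint's range is limited). The gripper opens to 85 mm and grips with 20 to 120 N. Pads are 22 mm wide; open, the fingers measure 114 mm over their backs; the gripper's body (76 mm by 85 mm) begins 54 mm behind the grasp point. The pads swing forward as they close: fully open they stand 13 mm farther back than shut.
Start: joints at [1.304, 0.689, -0.195, 1.565, 0.157, 0.902, -0.215], TCP at [0.185, -0.597, 0.231] pointing down, gripper open.
Joint ranges: [-3.01, 3.01], [-0.46, 2.08], [-1.47, 1.51], [0.13, 2.56], [-1, 4.14], [0.04, 2.09], [-2.66, 2.66]. Speed limits (rad/s): [2.57, 2.57, 3.14, 3.14, 3.14, 3.14, 3.14].

INTERFACE

Orientations are given as a rotation vector (axis times angle).
In Python, from cell import r, kin, get_state, eyes, workorder gives the robot as it stands. Calls block until the motion is done:
- r.move_pose(position, orientation): joint-space move of the TCP to a pose.
- r.movel(position, ori=None, rate=0.15): straight line of the TCP; ori=None keeps the orientation; rate is the mean speed in m/s.
- r.goto_joints(angles): joint-space move.
- r.grip(opening): opening from 0.0 (shut) to 1.0 (fully open); the grip force is fixed at half the most; returns when the fingers have stopped.
- r.hold(seconds).
- kin.inverse_kinematics(position, orientation): joint angles nearest the present ones, or None.
- get_state(): the state.
- eyes.camera(name): name is "scene" or "top"; returns a dict with "color" (480x640x3 uint8, blue, green, red), "range_z" (480x640 float32, m along the optical axis (not along the pixel's ray), 0 where there is no reading), "fx", "fy", "cx", "cy" (pixels), "R" (3x3) and "t" (3): a world point X has camera coordinates R X + t. Camera axes: x right, y down, z forward; pixel columns grow to the right and rows downward; lengths in m; the calibration is good to about 2 mm. A picture is of the moment at which its call begins.
A pose or a line that the arm cannot do raises r.IKError and nothing moves.
- workorder.close_job(): hands the job in; it is judged then, once.
The state is a dict: "time_s": time; "joints": joint angles; "dq": joint speeds; "tau": joint torques, N m; "tool_pos": TCP position; "ee_rot": TCP orientation; "force": force on the tool from outside, world axes, zero at the start; "torque": the same for the moment, N m; "finger_gap": opening from 0.0 (shut) to 1.0 (fully open); "finger_force": force on a finger pad.
Only numpy, scipy, OpenCV 4.12 (cv2) and the standard library are available. Lean on these libraries where they do the work, as an engineer would, in place of code of your own. Each camera call takes 0.05 s, during which the arm holds its last target. There are 200 camera calls.

TASK

The small gearbox on the bench has just been put together again and stands in gear, its ball-ended lever in the near left slot of the H-gate; change it to the gear in the far right slot (near, far, left and right as the robot sees them). With the gripper shut, push the lever with the outside of the fingers: away from you to neutral, across the gate to the right, then away again until it clicks fully home, never running it into another slot. Do not take the lever between the fingers or force it, and leave the oil can, the spanner and the bearing where they are.

Things in the scene. Friction and masses are not known exactly. Their poses are not given: they have to be found in the camera images.
- gearbox: gearbox fixed to the bench: grey housing on four rubber feet, foot 176 x 150 mm, aluminium cover; a vee pulley stands out to 100 mm on its left, a bare shaft to 108 mm on its right. Origin: centre of its underside, on the bench; x to its far side, y to its left, z up; turned up to 0.45 rad from the robot's own axes. Nothing on it but the lever is higher than 146 mm
- gate (a point): centre of the H-shaped opening, in the top face of the steel gate plate (110 x 96 mm, 141 mm above the bench); axes as the gearbox's. Two legs along x, 36 mm apart, 13.5 mm wide, each running 28.5 mm to near and far of the centre, are joined in the middle by a cross channel (neutral) along y, 15 mm wide
- knob (a point): centre of the black ball, 34 mm across, on the end of the lever: a steel stem 10 mm thick that rises through the gate. The lever swings about a point 60 mm above the gearbox's origin, 165 mm below this centre. z of this frame points up along the stem; x and y lie along the gearbox's when the lever is upright
- lever_fore (a joint): swing of the lever along the legs, rad: 0 in neutral, -0.27 home in a near slot, +0.27 home in a far slot (hard stops there; the knob travels 44 mm from neutral to home). A spring catch holds it in each of these three places: leaving one takes about 5 N at the knob; past half way (0.135) the catch draws the lever most of the way on to the next. It stays where it is left
- lever_side (a joint): swing of the lever across the gate, rad: -0.225 on the line of the left slots, +0.225 on the line of the right slots (play 0.02 either way; 37 mm at the knob from the middle to either line). It can change only in neutral, lever_fore within about 0.03 of 0 (5 mm at the knob). Light friction, about 1 N at the knob, no spring
- home_near_left (a point): fixed point of the gearbox: where the centre of the knob is with the lever home in the near left slot (the start)
- neutral_left (a point): fixed point of the gearbox: where the centre of the knob is in neutral, on the line of the left slots
- neutral_right (a point): fixed point of the gearbox: where the centre of the knob is in neutral, on the line of the right slots
- home_far_right (a point): fixed point of the gearbox: where the centre of the knob is with the lever home in the far right slot (the goal)
- oil_can: bystander: oil can standing to the right of the gearbox, 61 mm across, 150 mm high; origin at the centre of its underside
- spanner: bystander: open-ended spanner, 163 mm long, lying on the bench at the near right of the gearbox; origin at the centre of its underside
- bearing: bystander: ball bearing 40 mm across, 12 mm thick, lying on the bench to the left of the gearbox; origin at the centre of its underside

How it is judged:
By the outcome, as a careful person would: the job done as asked, in the order asked, and still so for the second after the job is handed in, with the robot touching nothing.
It also fails if it takes over 54 s, if anything falls off the work surface, if the arm or the gripper's body presses on something with over 40 N, if the wrist force passes 120 N, or if a joint passes its speed limit or range.

## Working session

There is one attempt and no reset: what is moved stays moved. The work goes in short steps, each a Python script; the robot and the scene stay as the last script left them, time stands still between calls to the robot, and variables do not carry over. Pictures are saved under pics/ and viewed, at most 10 in all, crops included, and the job is handed in when it is done.

```bash
ls; mkdir -p pics
python3 - <<'E'
from cell import r,kin,get_state,eyes
import cv2,numpy as np
for n in("scene","top"):
    c=eyes.camera(n); cv2.imwrite(f"pics/{n}0.png",c["color"]); np.savez(f"{n}0.npz",**c)
    print(n,c["fx"],c["cx"],c["cy"],(-c["R"].T@c["t"]).round(3),c["R"].round(2).tolist())
s=get_state();print(s["time_s"],s["ee_rot"],s["finger_gap"],r.tcp_to_grasp)
E
```

```text
pics
scene 576.1948647960138 315.1065898933731 235.17509678662728 [-0.122  0.375  1.087] [[-0.65, -0.76, -0.01], [-0.57, 0.5, -0.66], [0.5, -0.42, -0.76]]
top 520.4943607058126 318.6841952838142 251.884459402295 [ 0.384 -0.126  1.157] [[-0.01, -1.0, -0.01], [-0.99, 0.01, -0.1], [0.1, 0.01, -0.99]]
0.1 [-3.10454206e+00 -4.70532780e-01  5.88654772e-04] 0.9989586289936861 0.0187
```

View pics/scene0.png

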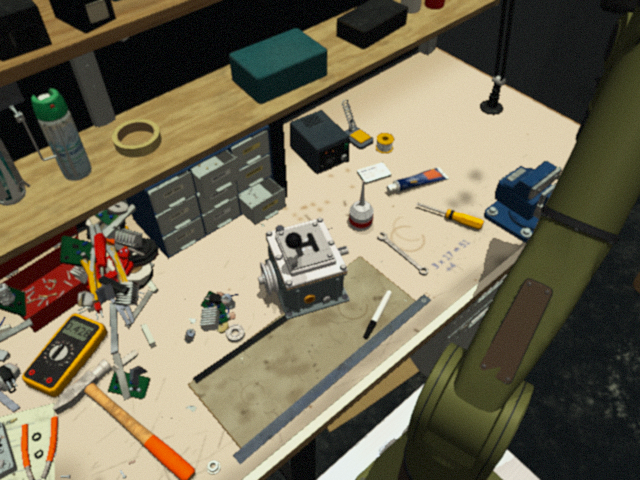

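View pics/top0.png

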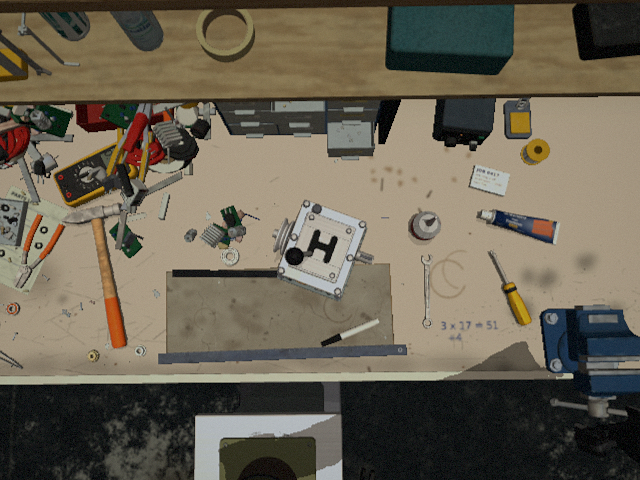

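The scene image shows the gearbox at about (305,265), the oil can at (360,215), the spanner at (403,254) and the bearing at (235,333). In the top image the knob is at (294,256), the H-gate at (322,246), the can at (425,226) and the spanner at (428,290). Next I'll measure the gate and knob.

```bash
cat > h.py <<'E'
import numpy as np,cv2
def ray(c,u,v,z):
    d=c["R"].T@np.stack([(np.asarray(u,float)-c["cx"])/c["fx"],(np.asarray(v,float)-c["cy"])/c["fy"],np.ones(np.shape(u))])
    o=-c["R"].T@c["t"]; return (o[:,None]+d*((z-o[2])/d[2])).T
def proj(c,X):
    p=c["R"]@np.asarray(X,float)+c["t"]; return c["fx"]*p[0]/p[2]+c["cx"],c["fy"]*p[1]/p[2]+c["cy"]
def cloud(c):
    z=c["range_z"];v,u=np.mgrid[:480,:640]
    P=np.stack([(u-c["cx"])/c["fx"]*z,(v-c["cy"])/c["fy"]*z,z],-1)-c["t"]
    return P@c["R"]
E
python3 - <<'E'
from h import *
c=dict(np.load("top0.npz")); s=dict(np.load("scene0.npz"))
P=cloud(c); g=cv2.cvtColor(c["color"],cv2.COLOR_BGR2GRAY)
sub=np.zeros_like(g);sub[195:305,265:385]=1
for n,lo,hi in(("plate",.137,.146),("body",.06,.16)):
    m=((P[...,2]>lo)&(P[...,2]<hi)&(sub>0)&(c["range_z"]>0)).astype(np.uint8)*255
    if n=="plate": m=cv2.morphologyEx(m,cv2.MORPH_CLOSE,np.ones((9,9)))
    m=cv2.morphologyEx(m,cv2.MORPH_OPEN,np.ones((5,5)))
    v,u=np.nonzero(m); X=P[m>0] if n=="body" else ray(c,u,v,.141)
    X=X[np.isfinite(X).all(1)]
    print(n,len(X),cv2.minAreaRect((X[:,:2]*1000).astype(np.float32)),np.median(X[:,2]))
m=((g<60)&(sub>0)).astype(np.uint8)*255
num,lab,st,ce=cv2.connectedComponentsWithStats(m)
for i in range(1,num):
    if st[i,4]>60: print(st[i],ce[i])
print("ball pts",(lambda q:(len(q),q.mean(0),q[:,2].max()))(P[(P[...,2]>.19)&(sub>0)]))
k=P[(P[...,2]>.2)&(sub>0)]
Ps=cloud(s); q=Ps[225:260,275:315].reshape(-1,3); q=q[(q[:,2]>.2)]; 
from scipy.optimize import least_squares
for Q in(k,q,np.r_[k,q]):
    f=least_squares(lambda p:np.linalg.norm(Q-p,axis=1)-.017,Q.mean(0)-[0,0,.01],loss='soft_l1',f_scale=.001);print("sph",len(Q),f.x,np.abs(f.fun).mean())
a=cv2.resize(c["color"][190:310,255:385],None,fx=6,fy=6,interpolation=cv2.INTER_CUBIC)[:, :780]
b=cv2.resize(s["color"][215:320,250:355],None,fx=5,fy=5,interpolation=cv2.INTER_CUBIC)
cv2.imwrite("pics/ctop.png",cv2.resize(a,None,fx=.8,fy=.8)); cv2.imwrite("pics/csc.png",b)
E
```

```text
plate 2610 ((509.0889892578125, -124.92201232910156), (96.1613540649414, 130.94329833984375), 68.6661605834961) 0.14100000000000001
body 5509 ((500.8789978027344, -120.09873962402344), (216.73562622070312, 162.74490356445312), 70.52278137207031) 0.1323904730061299
[307 230  30  33 377] [322.22546419 245.72413793]
[285 247  19  18 255] [294.12156863 255.96470588]
[265 271  13   7  80] [270.725  273.7625]
ball pts (320, array([ 0.45977157, -0.08053746,  0.36854569]), np.float64(1.1573154619026549))
sph 320 [ 0.47421518 -0.07155754  0.21537518] 0.14330651567419544
sph 219 [ 0.47276352 -0.0728365   0.21346755] 0.011429651413986703
sph 539 [ 0.47374103 -0.07210111  0.21479489] 0.08987386440598857
```

View pics/ctop.png

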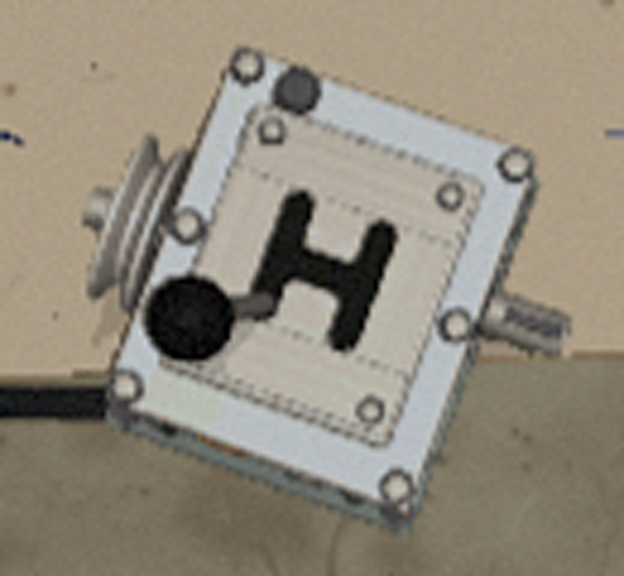

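The top crop shows the knob at about (190,318), leaning near-left. The H is dark and its open leg ends are near (300,195), (382,225) and (342,348). The cover screws show the box turned about 20° clockwise.

```bash
cat >> h.py <<'E'
def Rz(a): return np.array([[np.cos(a),-np.sin(a),0],[np.sin(a),np.cos(a),0],[0,0,1]])
def ball(c,near,zc):
    "dark knob blob closest to pixel near -> world centre at height zc"
    g=cv2.cvtColor(c["color"],cv2.COLOR_BGR2GRAY);P=cloud(c)
    m=((g<75)&(P[...,2]>.19)&(P[...,2]<.26)&(c["range_z"]>0)).astype(np.uint8)
    n,l,st,ce=cv2.connectedComponentsWithStats(cv2.morphologyEx(m,cv2.MORPH_OPEN,np.ones((3,3))))
    if n<2: return None
    i=1+np.argmin(np.where(st[1:,4]>40,np.linalg.norm(ce[1:]-near,axis=1),1e9))
    u,v=st[i,0]+(st[i,2]-1)/2,st[i,1]+(st[i,3]-1)/2
    return u,v,st[i].tolist(),ray(c,[u],[v],zc)[0]
def knob(G,yaw,f,s):
    # swing: fore about y, side to right (-y)
    d=np.array([np.tan(f),-np.tan(s),1]); d/=np.linalg.norm(d)
    return np.array([*G[:2],.06])+Rz(yaw)@(d*.165)
E
python3 - <<'E'
from h import *
from cell import kin
from scipy.spatial.transform import Rotation as R
c=dict(np.load("top0.npz")); s=dict(np.load("scene0.npz"))
T=lambda p:(255-.5+ (p[0]+.5)/4.8,190-.5+(p[1]+.5)/4.8)
def W(ps,z): 
    q=np.array([T(p) for p in ps]); return ray(c,q[:,0],q[:,1],z)
sc=W([(246,66),(515,166),(127,387),(397,488)],.136); print(sc.round(4).tolist(),"mean",sc.mean(0))
e=[(sc[1]-sc[0]),(sc[3]-sc[2])]; print([np.arctan2(x[1],x[0])+np.pi/2 for x in e],[np.arctan2(*(x[1::-1])) for x in (sc[0]-sc[2],sc[1]-sc[3])],[np.linalg.norm(x) for x in e])
H=W([(300,190),(342,350),(382,222)],.141); G=(H[0]+H[1])/2; print("gate",G,[np.arctan2(*(H[2]-H[1])[1::-1])])
yaw=np.mean([np.arctan2(x[1],x[0])+np.pi/2 for x in e]+[np.arctan2(*(x[1::-1])) for x in (sc[0]-sc[2],sc[1]-sc[3])])
# H dark pixels inverse check in gate frame
g=cv2.cvtColor(c["color"],cv2.COLOR_BGR2GRAY);m=np.zeros_like(g);m[230:263,307:340]=(g[230:263,307:340]<70)
v,u=np.nonzero(m);L=(ray(c,u,v,.141)-G)@Rz(yaw);print("H extents",L.min(0)*1e3,L.max(0)*1e3)
K=knob(G,yaw,-.27,-.225);print("yaw",yaw,"pred knob",K,"px",proj(c,K),proj(s,K))
print(ball(c,(294,256),K[2]),ball(s,(294,241),K[2]))
for a in(0,np.pi/2,-np.pi/2,np.pi):
    o=(R.from_euler('z',yaw+a)*R.from_euler('x',np.pi)).as_rotvec()
    q=[kin.inverse_kinematics([*(G[:2]+d),.2],o) for d in([0,0],[-.1,0],[0,.1])];print(a,o.round(3),[None if x is None else np.round(x,2).tolist() for x in q])
E
```

```text
[[0.5861, -0.0916, 0.136], [0.5427, -0.2023, 0.136], [0.4532, -0.0417, 0.136], [0.4107, -0.1517, 0.136]] mean [ 0.49816226 -0.12182603  0.136     ]
[np.float64(-0.3731436461515245), np.float64(-0.36889091271446617)] [np.float64(-0.35935584565519163), np.float64(-0.36615604237839827)] [np.float64(0.11889621858329881), np.float64(0.1179287502821753)]
gate [ 0.50002634 -0.12173553  0.141     ] [np.float64(-0.3142946879312755)]
H extents [-28.21622232 -24.18191364   0.        ] [27.0106707 23.7503387  0.       ]
yaw -0.3668866117248951 pred knob [ 0.47265828 -0.07314252  0.21528911] px (np.float64(294.6960881221872), np.float64(256.4613419366381)) (np.float64(293.5334328571495), np.float64(239.9262349532478))
(np.float64(294.0), np.float64(256.0), [285, 248, 19, 17, 253], array([ 0.4735161 , -0.07188116,  0.21528911])) (np.float64(293.5), np.float64(240.5), [286, 233, 16, 16, 204], array([ 0.47154386, -0.07214184,  0.21528911]))
0 [ 3.089 -0.573 -0.   ] [[0.11, 0.59, 0.06, 1.94, -0.06, 0.61, -1.73], [0.15, 0.49, 0.05, 2.2, -0.05, 0.45, -1.69], [-0.11, 0.58, 0.09, 1.98, -0.09, 0.59, -1.89]]
1.5707963267948966 [2.589 1.779 0.   ] [[0.38, 0.61, -0.37, 1.92, 0.34, 0.67, -0.56], [0.43, 0.5, -0.36, 2.19, 0.36, 0.5, -0.58], [0.18, 0.59, -0.36, 1.96, 0.33, 0.64, -0.76]]
-1.5707963267948966 [ 1.779 -2.589 -0.   ] [[-0.26, 0.7, 0.71, 1.96, -0.68, 0.74, -2.65], [-0.18, 0.56, 0.58, 2.22, -0.62, 0.52, -2.63], [0.63, 0.87, -1.26, 1.94, 0.96, 1.1, 1.73]]
3.141592653589793 [0.573 3.089 0.   ] [[0.61, 0.69, -0.77, 1.91, 0.66, 0.81, 0.69], [0.69, 0.58, -0.77, 2.18, 0.68, 0.65, 0.63], [0.43, 0.67, -0.78, 1.95, 0.66, 0.79, 0.47]]
```

```bash
cat >> h.py <<'E'
G=np.array([.4995,-.1215,0]);YAW=-.367
from scipy.spatial.transform import Rotation as R
ORI=(R.from_euler('z',YAW)*R.from_euler('x',np.pi)).as_rotvec()
def w(x,y,z): return G+Rz(YAW)@np.array([x,y,z])
def loc(p): return Rz(YAW).T@(np.asarray(p)-G)
def gk(f,s): return loc(knob(G,YAW,f,s))
def push(r,get_state,a,b,step,stop,rate=.03):
    "straight line a->b (gear frame) in small steps; stop(i, F_along, loc) -> True ends"
    a,b=np.array(a,float),np.array(b,float);d=(b-a)/np.linalg.norm(b-a);n=int(np.ceil(np.linalg.norm(b-a)/step))
    F0=np.array(get_state()["force"]);log=[]
    for i in range(1,n+1):
        r.movel(w(*(a+(b-a)*i/n)),ORI,rate=rate);s=get_state()
        f=-(Rz(YAW).T@(np.array(s["force"])-F0))@d; log.append((round(float(loc(s["tool_pos"])@d*1e3),1),round(float(f),1)))
        if stop(f): break
    print(log);print("t",s["time_s"],"loc",(loc(s["tool_pos"])*1e3).round(1));return log
E
python3 - <<'E'
from h import *
from cell import r,get_state,eyes
k=gk(-.27,-.225);print(k,gk(0,-.225),gk(0,.225),gk(.27,.225))
r.grip(0.0)
p=get_state()["tool_pos"]; r.movel([p[0],p[1],.34],rate=.2)
r.move_pose(w(k[0]-.058,k[1],.34),ORI); r.movel(w(k[0]-.058,k[1],.203),rate=.15)
s=get_state();print(s["time_s"],s["finger_gap"],s["force"],loc(s["tool_pos"]))
push(r,get_state,(k[0]-.058,k[1],.203),(k[0]-.020,k[1],.203),.003,lambda f:f>1.5)
for n in("top","scene"):
    c=eyes.camera(n);cv2.imwrite(f"pics/{n}1.png",c["color"])
    if n=="scene": cv2.imwrite("pics/sc1.png",cv2.resize(c["color"][150:320,200:400],None,fx=3.5,fy=3.5))
E
```

```text
[-0.04297753  0.03554185  0.21528911] [1.69174671e-17 3.68125498e-02 2.20841028e-01] [-1.69174671e-17 -3.68125498e-02  2.20841028e-01] [ 0.04297753 -0.03554185  0.21528911]
4.75 -0.0005689439988176078 [ 0.59005088 -0.30109138  0.16039481] [-0.10046876  0.03568468  0.20349421]
[(-97.4, 0.9), (-94.8, 0.7), (-92.0, 0.2), (-89.0, 1.3), (-86.1, -0.3), (-83.2, -0.1), (-80.3, 0.1), (-77.4, 0.8), (-74.5, 0.5), (-71.5, 0.8), (-69.0, 0.0), (-65.9, 1.6)]
t 7.75 loc [-65.9  35.5 203. ]
```

View pics/sc1.png

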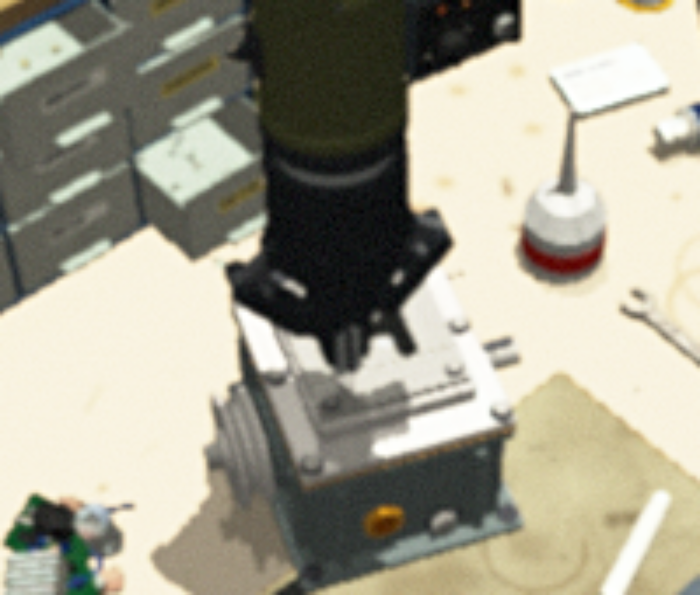

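The scene crop shows the shut fingers just near of the knob, which is hidden behind the hand. No firm contact yet, so I'll push on in small steps and log the force.

Run:
```python
from h import *
from cell import r,get_state,eyes
push(r,get_state,(-.066,.0357,.201),(-.036,.0368,.198),.002,lambda f:f>14)
c=eyes.camera("top");np.savez("top2.npz",**c)
s_=eyes.camera("scene")
a=cv2.resize(c["color"][190:310,255:385],None,fx=3,fy=3);b=cv2.resize(s_["color"][190:310,240:370],None,fx=3,fy=3)
cv2.imwrite("pics/p2.png",np.hstack([a,b]))
```

```text
[(-82.6, -1.3), (-80.8, 1.0), (-78.5, 0.8), (-77.0, 2.2), (-75.6, 3.8), (-74.5, 4.4), (-73.2, 5.6), (-72.0, 8.1), (-70.8, 9.8), (-64.1, -1.9), (-62.6, -1.6), (-61.4, -1.5), (-59.7, -1.4), (-57.8, -1.4), (-55.9, -2.8), (-54.0, -2.3)]
t 11.85 loc [-35.9  36.8 198. ]
```

View pics/p2.png

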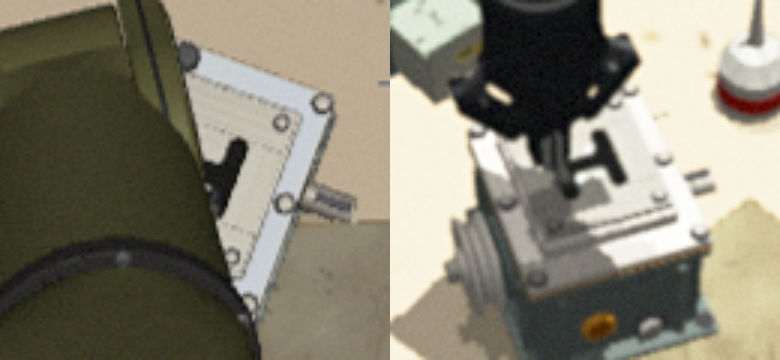

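The knob has jumped past half-way: force rose to about 10 N, then dropped off. I'll back off, go round to the knob's left side and check from there.

Run:
```python
from h import *
from cell import r,get_state,eyes
r.movel(w(-.065,.037,.2),ORI,rate=.15);r.movel(w(-.065,.11,.2),ORI,rate=.2);r.movel(w(0,.11,.2),ORI,rate=.2)
c=eyes.camera("top");s=eyes.camera("scene");np.savez("top3.npz",**c);np.savez("scene3.npz",**s)
st=get_state();print(st["time_s"],st["force"])
K=knob(G,YAW,0,-.225);print(proj(c,K),proj(s,K))
for m,n in((c,"top"),(s,"scene")):
    b=ball(m,proj(m,K),K[2]);print(n,b and (b,loc(b[3])*1e3))
a=cv2.resize(c["color"][190:310,255:385],None,fx=3,fy=3);b=cv2.resize(s["color"][190:310,240:370],None,fx=3,fy=3)
cv2.imwrite("pics/p3.png",np.hstack([a,b]))
```

```text
13.3833 [-0.06705326 -0.37814331  0.69742936]
(np.float64(302.0890600463743), np.float64(234.1220357951864)) (np.float64(286.2323442751598), np.float64(223.35637840746094))
top ((np.float64(299.5), np.float64(238.0), [291, 230, 18, 17, 248], array([ 0.50567084, -0.08238523,  0.22084103])), array([ -8.27512784,  38.72423937, 220.84102767]))
scene ((np.float64(287.0), np.float64(227.5), [280, 220, 15, 16, 185], array([ 0.50293935, -0.08123931,  0.22084103])), array([-11.23589445,  38.81374657, 220.84102767]))
```

View pics/p3.png

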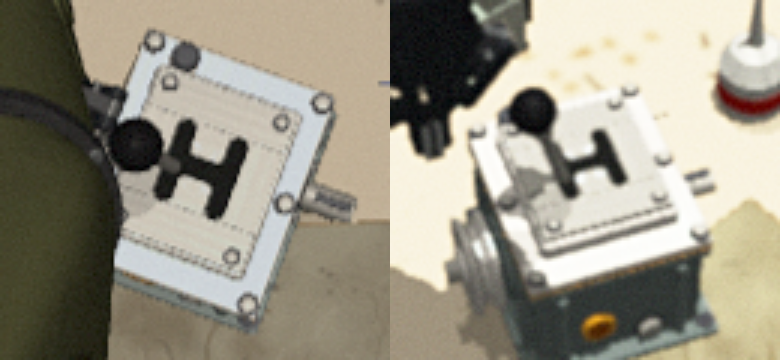

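The knob is seen about 9 mm short of neutral, still on the left line (top crop (135,145), scene crop (533,112)). I'll push it the rest of the way from behind.

```bash
cat > meas.py <<'E'
from h import *
def look(eyes,f,sd):
    K=knob(G,YAW,f,sd)
    for n in("top","scene"):
        m=eyes.camera(n);b=ball(m,proj(m,K),K[2]);print(n,b and (b[2],(loc(b[3])*1e3).round(1)),"expect",(loc(K)*1e3).round(1))
        yield m["color"]
E
python3 - <<'E'
from meas import *
from cell import r,get_state,eyes
r.movel(w(-.065,.11,.2),ORI,rate=.2);r.movel(w(-.065,.037,.2),ORI,rate=.2);r.movel(w(-.045,.037,.2),ORI,rate=.15)
push(r,get_state,(-.045,.037,.2),(-.0285,.037,.2),.0015,lambda f:f>8)
r.movel(w(-.065,.037,.2),ORI,rate=.15);r.movel(w(-.065,.11,.2),ORI,rate=.2);r.movel(w(0,.11,.2),ORI,rate=.2)
list(look(eyes,0,-.225)); print(get_state()["time_s"])
E
```

```text
[(-44.0, -0.8), (-42.0, -1.2), (-40.4, -0.2), (-38.8, 0.1), (-37.4, -0.4), (-35.9, 0.1), (-34.4, -0.2), (-32.9, -0.7), (-31.5, -0.4), (-30.0, 0.2), (-28.4, -0.2)]
t 17.4083 loc [-28.4  37.  200. ]
top ([292, 226, 19, 18, 258], array([ -1.3,  38.4, 220.8])) expect [  0.   36.8 220.8]
scene ([279, 218, 15, 16, 187], array([ -5.4,  39. , 220.8])) expect [  0.   36.8 220.8]
18.8917
```

Both views put the knob about 3 mm short of neutral, in the left line. I'll nudge it 2.5 mm further, then push it across to the right and stop when it meets the end wall.

Run:
```python
from meas import *
from cell import r,get_state,eyes
r.movel(w(-.065,.11,.2),ORI,rate=.25);r.movel(w(-.065,.037,.2),ORI,rate=.25);r.movel(w(-.034,.037,.2),ORI,rate=.1)
push(r,get_state,(-.034,.037,.2),(-.026,.037,.2),.002,lambda f:f>6)
r.movel(w(-.065,.037,.2),ORI,rate=.25);r.movel(w(-.065,.11,.2),ORI,rate=.25);r.movel(w(0,.11,.198),ORI,rate=.25)
list(look(eyes,0,-.225))
r.movel(w(0,.075,.198),ORI,rate=.15)
l=push(r,get_state,(0,.075,.198),(0,.012,.198),.006,lambda f:f>7,.04)
if l[-1][1]<7: push(r,get_state,(0,.012,.198),(0,-.008,.198),.002,lambda f:f>4)
im=list(look(eyes,0,.225))
cv2.imwrite("pics/p4.png",np.hstack([cv2.resize(i,None,fx=3,fy=3) for i in(im[0][190:310,255:385],im[1][190:310,240:370])]))
```

```text
[(-32.9, -1.0), (-30.8, -1.0), (-29.1, -0.3), (-27.7, 0.2), (-25.9, 1.4)]
t 21.45 loc [-25.9  37.  200. ]
top ([293, 225, 18, 18, 251], array([  0.7,  38.2, 220.8])) expect [  0.   36.8 220.8]
scene ([279, 217, 14, 16, 172], array([ -2.5,  39.2, 220.8])) expect [  0.   36.8 220.8]
[(-69.6, -0.8), (-63.6, 0.4), (-57.2, 0.1), (-51.3, 0.2), (-45.7, -0.8), (-40.0, 0.1), (-34.3, 0.1), (-28.6, -0.5), (-22.8, -0.1), (-17.1, -0.1), (-11.4, -0.5)]
t 26.3 loc [ -0.   11.4 197.9]
[(-9.9, 0.4), (-7.8, 0.8), (-5.8, 0.3), (-3.8, 0.2), (-1.7, 0.3), (0.3, 0.9), (2.2, 0.9), (4.2, 0.9), (6.3, 0.2), (8.3, 0.6)]
t 28.8 loc [  0.   -8.3 198. ]
top ([271, 112, 54, 6, 281], array([207.1, 123.7, 220.8])) expect [ -0.  -36.8 220.8]
scene ([294, 204, 35, 23, 443], array([  4.5, -18. , 220.8])) expect [ -0.  -36.8 220.8]
```

View pics/p4.png

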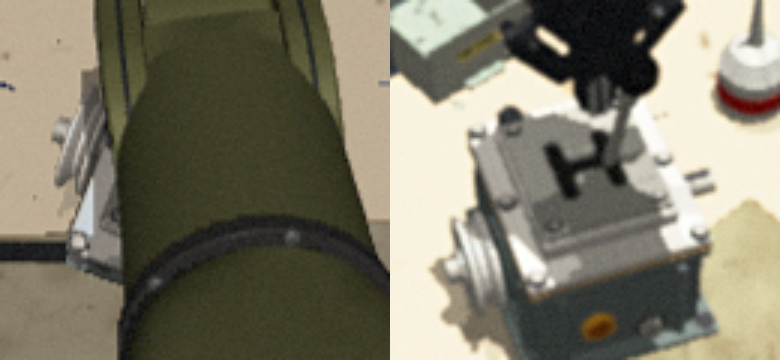

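The scene crop shows the stem at the right end of the cross channel, with the knob at about (640,75). There's no end-wall force yet, so I'll push a little further until it touches, then go round behind.

Run:
```python
from meas import *
from cell import r,get_state,eyes
push(r,get_state,(0,-.0083,.198),(0,-.018,.198),.002,lambda f:f>3.5)
r.movel(w(0,.03,.2),ORI,rate=.25);r.movel(w(-.09,.03,.2),ORI,rate=.25)
im=list(look(eyes,0,.225));print(get_state()["time_s"])
cv2.imwrite("pics/p5.png",np.hstack([cv2.resize(i,None,fx=3,fy=3) for i in(im[0][190:310,255:385],im[1][190:310,240:370])]))
```

```text
[(10.3, 1.0), (11.8, 1.9), (13.4, 3.9)]
t 29.65 loc [ -0.  -13.4 197.9]
top ([333, 240, 19, 18, 265], array([  0.5, -40.1, 220.8])) expect [ -0.  -36.8 220.8]
scene ([325, 209, 5, 10, 44], array([ -2.8, -50.3, 220.8])) expect [ -0.  -36.8 220.8]
30.5833
```

View pics/p5.png

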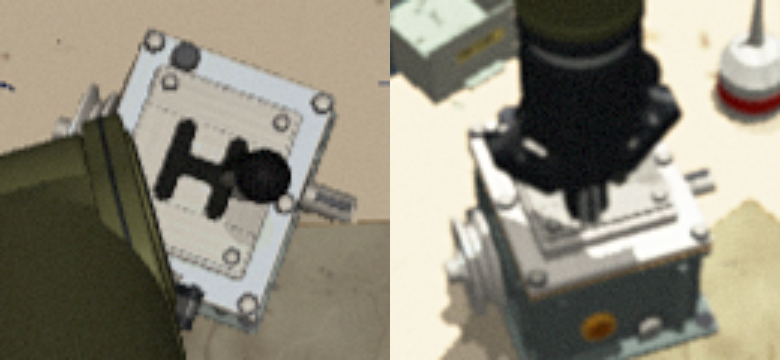

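In the top view the knob sits in neutral on the right line (crop (262,175)); it measures x≈0, y≈−40 mm. Now the last push, home into the far right slot.

Run:
```python
from meas import *
from cell import r,get_state,eyes
r.movel(w(-.07,-.037,.2),ORI,rate=.2);r.movel(w(-.035,-.037,.198),ORI,rate=.12)
l=push(r,get_state,(-.035,-.037,.198),(.008,-.036,.198),.0025,lambda f:f>16)
if l[-1][1]<16: push(r,get_state,(.008,-.036,.198),(.024,-.0355,.198),.0015,lambda f:f>9)
r.movel(w(-.07,-.036,.2),ORI,rate=.25);r.movel(w(-.09,.03,.2),ORI,rate=.25)
im=list(look(eyes,.27,.225));print(get_state()["time_s"])
cv2.imwrite("pics/p6.png",np.hstack([cv2.resize(i,None,fx=3,fy=3) for i in(im[0][190:310,255:385],im[1][190:310,240:370])]))
```

```text
[(-34.0, 0.8), (-31.0, -1.2), (-28.5, 0.7), (-26.3, -0.2), (-23.8, 1.0), (-21.6, 1.1), (-19.3, 2.8), (-17.3, 3.2), (-13.4, 1.4), (-11.2, 0.9), (-9.6, 1.9), (-7.7, 3.1), (-5.7, 4.7), (-4.1, 6.6), (-2.4, 8.0), (-0.9, 10.3), (6.4, -0.9), (8.2, 0.0)]
t 36.025 loc [  9.  -35.8 198.1]
[(8.6, -0.1), (9.9, -0.3), (11.2, 1.1), (12.8, 0.7), (14.3, 1.1), (15.4, 1.7), (16.5, 2.4), (17.7, 3.8), (18.9, 4.9), (19.9, 6.4), (20.8, 6.9)]
t 38.775 loc [ 21.9 -35.6 197.2]
top ([341, 219, 19, 18, 258], array([ 42.5, -40.5, 215.3])) expect [ 43.  -35.5 215.3]
scene ([288, 239, 34, 24, 323], array([-75.6,  23.9, 215.3])) expect [ 43.  -35.5 215.3]
39.825
```

View pics/p6.png

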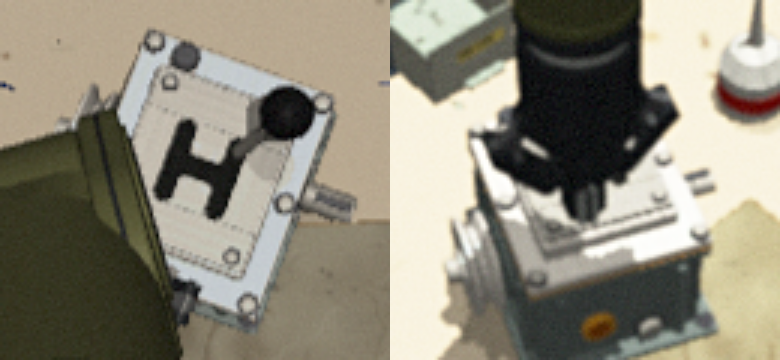

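The top view shows the knob in the far right slot at x = 42.5 mm against 43 expected. The force rose against the stop, and the hand is now clear. Handing in.

Run:
```python
from cell import workorder
print(workorder.close_job())
```

```text
the job is handed in; nothing more can be done
None
```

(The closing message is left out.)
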